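Switch the bench dust extraction to the narrow port

ROBOT

A 7-joint arm with a two-finger parallel gripper is mounted at the origin on the work surface. World frame = base frame: x ahead of the robot, y to its left, z up, the work surface at z = 0. Lengths are in m, angles in rad, forces in N, time in s.
With the tool pointing down it reaches from about 0.425 to 0.925 m from the base axis. Payload 6.8 kg.
Tool frame: the origin (TCP) lies at the very end of the fingers, on their centre line; the grasp point (between the pads) lies 19 mm behind it (r.grip_point_offset is the distance from the TCP to the grasp point, in m); z points along the fingers, y is the line along which they close (so a half turn about z gives the same grasp; the last joint's range is limited). The gripper opens to 85 mm and grips with 20 to 120 N. Pads are 22 mm wide; open, the fingers measure 114 mm over their backs; the gripper's body (76 mm by 85 mm) begins 54 mm behind the grasp point. The pads swing forward as they close: fully open they stand 13 mm farther back than shut.
Start: joints at [-1.44, 0.477, 0.022, 1.555, -0.011, 1.109, -0.083], TCP at [0.16, 0.656, 0.231] pointing down, gripper open.
Joint ranges: [-2.96, 2.96], [-0.34, 2.1], [-1.41, 1.46], [0.24, 2.44], [-1.37, 4.51], [0.17, 1.92], [-2.96, 2.96]. Speed limits (rad/s): [2.39, 2.39, 3.14, 3.14, 3.14, 3.14, 3.14].

INTERFACE

Orientations are given as a rotation vector (axis times angle).
In Python, from bench import status, eyes, r gives the robot as it stands.
- The arm moves only by the shell command python3 -m crank 'ROWS' [OPENING] [FORCE]. ROWS is JSON, a list of rows, each a list of 6 numbers: the shift along the tool's x, y, z normalised to -1 to 1, where 1 is 0.02 m, then the turn, a rotation vector about the tool's x, y, z normalised to -1 to 1, where 1 is 45 degrees. A call has 1 to 12 rows; each row shifts and turns the commanded pose from where the row before left it, along the tool's axes as they then stand; what a row does not reach is not made up. A row lasts 1/10 s, in which the tool goes at most 50 mm and 8.59 degrees, less where a joint would pass 70% of its speed; a pose out of reach is approached as far as the arm can. A call with a number of a shift or a turn outside -1 to 1 is refused whole. A call with a gripper value outside its range is refused whole. OPENING is the opening, from 0 (shut) to 1 (fully open), set as the call begins (- or left out, the last holds). The fingers move at their own pace and stop on an object; FORCE is the grip in N (left out, the last holds). Time passes only in rows, so rows that do not move let the fingers close. It gives the time, the measured TCP pose, the force, the opening and the grip force at its end, in the units of the state.
- status.get_obs(): the state, without advancing time (a new reading comes with each control period).
- eyes.grab_frame(name): name is "scene" or "top" or "wrist"; returns a dict with "image" (480x640x3 uint8, red, green, blue), "depth" (480x640 float32, m along the optical axis (not along the pixel's ray), 0 where there is no reading), "fovy" (degrees; the focal length in pixels is half the picture's height over the tangent of half this angle, whatever the lens; pixels are square), "cx", "cy" (the principal point, pixels), "world_to_cam" (4x4, takes a point from world to camera coordinates). Camera axes: x right, y up, looking along -z (the intrinsics and any distortion apply to the point x, -y, -z); pixel columns grow to the right and rows downward; lengths in m; the calibration is good to about 2 mm. A picture is of the moment at which its call begins.
- r.hand_in(): hands the job in; it is judged then, once.
The state is a dict: "clock": time; "joints": joint angles; "qvel": joint speeds; "tau": joint torques, N m; "tcp_pos": TCP position; "orientation": TCP orientation; "contact_force": force on the tool from outside, world axes, zero at the start; "moment": the same for the moment, N m; "grip_width": finger opening in m; "gripper_force": force on a finger pad.
Only numpy, scipy, OpenCV 4.12 (cv2) and the standard library are available. Lean on these libraries where they do the work, as an engineer would, in place of code of your own. Each camera call takes 0.05 s, during which the arm holds its last target. There are 200 camera calls.

TASK

Switch the dust extraction from the wide port to the narrow one: first push the slide of the narrow gate fully open, and only then, so that the fan is never starved, push the slide of the wide gate fully shut. Push each slide with the fingertips on the outer face of the end board that sticks out, never gripping it or pulling it from behind, then let go and leave everything else on the bench where it lies.

Things in the scene. Friction and masses are not known exactly. Their poses are not given: they have to be found in the camera images.
- narrow_gate: the narrow dust gate, fixed to the bench: a steel pipe stub of 34 mm bore standing upright, 102 mm high in all, passing through a flat square aluminium housing (70 x 70 mm, from 52 to 70 mm above the bench) in which a steel slide runs level. Origin at bench level on the pipe's axis, z up; the slide runs along its y axis; seen from the robot +y is the gate's left. Leave its pipe and housing be.
- narrow_slide (a joint): position of the narrow gate's slide in m: 0 = fully closed (slide home to the right, sticking out at the -y side, the pipe blocked), 0.045 = fully open (home to the left, sticking out at the +y side, the slide's hole under the pipe). Travel 45 mm along the gate's y axis with a stop at both ends; it slides with about 3 N of friction and stays where it is left.
- narrow_right_face (a point): centre of the outer face of the wooden end board at the slide's right (-y) end; the face looks to the gate's -y. Each end board is upright, 90 mm wide along the gate's x, 40 mm high (from 43 to 83 mm above the bench), 12 mm thick. Pushing this face towards +y opens the gate. It lies 98 mm from the pipe's axis when the gate is fully closed, 53 mm when fully open.
- narrow_left_face (a point): the same at the slide's left (+y) end; the face looks to the gate's +y. Pushing it towards -y closes the gate. It lies 53 mm from the pipe's axis when fully closed, 98 mm when fully open.
- narrow_backs: the two dark steel plates (90 x 6 x 40 mm) on the inner sides of the narrow slide's end boards, facing the housing: to be left untouched, since fingers belong only on the outer faces. Origin on the slide, 63 mm above the bench.
- wide_gate: the wide dust gate, fixed to the bench: a steel pipe stub of 56 mm bore standing upright, 102 mm high in all, passing through a flat square aluminium housing (96 x 96 mm, from 52 to 70 mm above the bench) in which a steel slide runs level. Origin at bench level on the pipe's axis, z up; the slide runs along its y axis; seen from the robot +y is the gate's left. Leave its pipe and housing be.
- wide_slide (a joint): position of the wide gate's slide in m: 0 = fully closed (slide home to the right, sticking out at the -y side, the pipe blocked), 0.070 = fully open (home to the left, sticking out at the +y side, the slide's hole under the pipe). Travel 70 mm along the gate's y axis with a stop at both ends; it slides with about 3 N of friction and stays where it is left.
- wide_right_face (a point): centre of the outer face of the wooden end board at the slide's right (-y) end; the face looks to the gate's -y. Each end board is upright, 90 mm wide along the gate's x, 40 mm high (from 43 to 83 mm above the bench), 12 mm thick. Pushing this face towards +y opens the gate. It lies 136 mm from the pipe's axis when the gate is fully closed, 66 mm when fully open.
- wide_left_face (a point): the same at the slide's left (+y) end; the face looks to the gate's +y. Pushing it towards -y closes the gate. It lies 66 mm from the pipe's axis when fully closed, 136 mm when fully open.
- wide_backs: the two dark steel plates (90 x 6 x 40 mm) on the inner sides of the wide slide's end boards, facing the housing: to be left untouched, since fingers belong only on the outer faces. Origin on the slide, 63 mm above the bench.
- sanding_block: cork sanding block, 36 x 80 x 30 mm, lying near the wide gate; origin at the centre of its underside; loose, to be left alone
- offcut: wood offcut, 40 x 85 x 22 mm, lying near the wide gate; origin at the centre of its underside; loose, to be left alone
- small_plane: small wooden hand plane with a steel iron, 42 x 95 x about 65 mm, near the narrow gate; origin at the centre of its underside; loose, to be left alone
- marking_gauge: wooden marking gauge, beam 120 mm long, 36 mm high, near the narrow gate; origin at the centre of its underside; loose, to be left alone
- glue_bottle: white glue bottle, 56 mm wide, 150 mm high, towards the far edge; origin at the centre of its underside; loose, to be left alone
- large_plane: wooden hand plane, 65 x 220 x about 75 mm, towards the far edge; origin at the centre of its underside; loose, to be left alone
- mallet: mallet with a rubber head, 270 mm long, lying towards the far edge; origin near its middle; loose, to be left alone

How it is judged:
On the way, in this order (a step that is already met when the one before it is completed fails the run):
1. the narrow gate is fully open while the wide gate is still open (value of joint narrow_slide above 0.041 m and value of joint wide_slide above 0.045 m), for 0.2 s.
2. the wide gate is fully shut, the narrow one still open (value of joint wide_slide below 0.004 m and value of joint narrow_slide above 0.041 m), for 0.2 s.
At the end, for the whole second after the job is handed in: The narrow gate's slide is within 4 mm of its open stop (joint above 0.041) and the wide gate's slide within 4 mm of its closed stop (joint below 0.004), both at rest and let go (all of step 2 and velocity of joint narrow_slide between -0.005 and 0.005 m/s and velocity of joint wide_slide between -0.005 and 0.005 m/s); the robot touches nothing.
It fails at once if a slide is gripped or pulled: the fingers press on the inner side of an end board (contact force between the fingers and narrow_backs above 2 N or contact force between the fingers and wide_backs above 2 N).
It fails at once if a loose thing on the bench is lifted or shifted more than 20 mm (distance of any of sanding_block, offcut, small_plane, marking_gauge, glue_bottle, large_plane, mallet from where it was at the start of the episode above 0.02 m).
It also fails if it takes over 42 s, if anything falls off the work surface, if the arm or the gripper's body presses on something with over 40 N, if the wrist force passes 120 N, or if a joint passes its speed limit or range.

## Working session

There is one attempt and no reset: what is moved stays moved. The work goes in short steps, Python scripts to look and compute and a shell command to move; the robot and the scene stay as the last step left them, time stands still between calls to the robot, and variables do not carry over. Pictures are saved under pics/ and viewed, at most 10 in all, crops included, and the job is handed in when it is done.

```bash
mkdir -p pics; ls; cat > h.py <<'E'
import numpy as np, cv2
from bench import status, eyes, r
def grab(n):
    f=eyes.grab_frame(n); np.savez('%s.npz'%n,**f); return f
def load(n): return dict(np.load('%s.npz'%n))
def cloud(f):
    H,W=f['depth'].shape; fl=H/2/np.tan(np.radians(float(f['fovy']))/2)
    v,u=np.mgrid[:H,:W]; d=f['depth']
    p=np.stack([(u-f['cx'])/fl*d,-(v-f['cy'])/fl*d,-d,np.ones_like(d)],-1)
    P=(p@np.linalg.inv(f['world_to_cam']).T)[...,:3]; P[d==0]=np.nan; return P
E
python3 - <<'E'
from h import *
for n in ('top','scene'):
    f=grab(n); cv2.imwrite('pics/%s0.png'%n,f['image'][...,::-1]); print(n,[ (k,f[k]) for k in f if k not in('image','depth')],(f['depth']>0).mean())
print(status.get_obs())
E
```

```text
pics
top [('fovy', 45.48145840575623), ('cx', 315.84033279630256), ('cy', 236.37109805221553), ('world_to_cam', array([[ 0.00939369, -0.99975415,  0.02008499, -0.05041184],
       [ 0.98620456,  0.01258227,  0.16505225, -0.58385456],
       [-0.16526439,  0.01825745,  0.98608029, -1.03869666],
       [ 0.        ,  0.        ,  0.        ,  1.        ]]))] 0.99587890625
scene [('fovy', 51.689794994924206), ('cx', 317.939600291864), ('cy', 245.37764446826634), ('world_to_cam', array([[ 0.8905892 ,  0.45470186,  0.00985338, -0.51026636],
       [-0.39056342,  0.75350592,  0.52885635,  0.21073689],
       [ 0.23304739, -0.47484213,  0.84865415, -1.06385226],
       [ 0.        ,  0.        ,  0.        ,  1.        ]]))] 0.9960416666666667
{'clock': 0.1, 'joints': array([-1.44008854,  0.47772197,  0.02233231,  1.55632647, -0.01151251,
        1.10927293, -0.0830889 ]), 'qvel': array([ 4.02521087e-04,  6.40498552e-05,  1.19903025e-03, -2.66568155e-03,
        3.99517373e-05, -1.07791524e-03, -3.06086283e-04]), 'tau': array([ 4.12215624e-03, -5.97758889e+01,  1.61352552e+00, -2.81956905e+01,
        1.28442844e-02,  4.98363035e-03,  1.77534542e-06]), 'tcp_pos': array([0.15954515, 0.65534545, 0.23043071]), 'orientation': array([-3.74162109e-01, -3.11913911e+00,  2.51058073e-03]), 'contact_force': array([ 0.48100027, -0.19751795, -0.69965914]), 'moment': array([-0.01473197,  0.05707499,  0.00582573]), 'gripper_force': 0.0, 'grip_width': 0.08515154961845843}
```

View pics/top0.png

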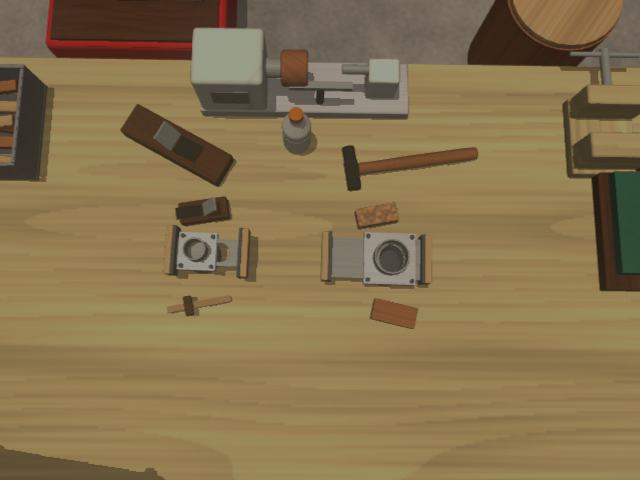

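View pics/scene0.png

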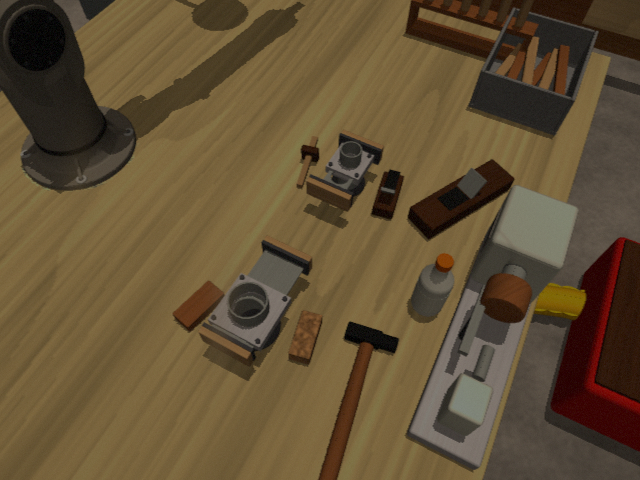

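The top view shows the narrow gate at left: pipe about (197,250), closed, right board about (244,253). The wide gate's pipe is at about (391,258), open, with its left board at about (326,256). The gap between those two boards is free. Next I'll measure the board tops and pipes.

```bash
python3 - <<'E'
from h import *
f=load('top'); P=cloud(f); hsv=cv2.cvtColor(f['image'],cv2.COLOR_RGB2HSV)
z=P[...,2]; print('bench z',np.nanmedian(z[340:460,260:560]))
H,W=z.shape; v,u=np.mgrid[:H,:W]
reg=(v>215)&(v<295)
m=reg&(u>155)&(u<440)&(z>0.076)&(z<0.089)
n,l,s,c=cv2.connectedComponentsWithStats(m.astype(np.uint8))
for i in range(1,n):
    if s[i,4]<60: continue
    q=P[l==i]; rect=cv2.minAreaRect(q[:,:2].astype(np.float32)*1000)
    print('board',c[i].round(),s[i,4],np.median(q,0).round(4),[np.round(x,1) for x in rect], np.round(cv2.boxPoints(rect)).tolist())
for lo,hi in((155,260),(310,440)):
    k=reg&(u>lo)&(u<hi)&(z>0.094)&(z<0.11); q=P[k]
    (a,b),R=cv2.minEnclosingCircle(q[:,:2].astype(np.float32)*1000); print('pipe',k.sum(),a,b,R,np.median(q[:,2]))
# heights of things in corridor between gates
k=(u>252)&(u<318)&(v>190)&(v<330); print('corridor max z',np.nanmax(z[k]))
E
```

```text
bench z -0.00012032116865245968
board [169. 249.] 512 [0.5519 0.2238 0.0825] [array([552.7, 224.2]), array([19.3, 90.2]), np.float64(88.3)] [[507.0, 216.0], [597.0, 213.0], [598.0, 233.0], [508.0, 235.0]]
board [242. 252.] 497 [0.5478 0.0914 0.0825] [array([548.7,  91.6]), array([18.9, 90. ]), np.float64(88.3)] [[503.0, 84.0], [593.0, 81.0], [594.0, 100.0], [504.0, 102.0]]
board [326. 255.] 481 [ 0.5444 -0.0623  0.0827] [array([544.8, -62.4]), array([17.9, 89.5]), np.float64(88.4)] [[500.0, -70.0], [589.0, -73.0], [590.0, -55.0], [500.0, -52.0]]
board [425. 259.] 486 [ 0.5392 -0.2449  0.0823] [array([ 539.8, -245.4]), array([18., 89.]), np.float64(89.3)] [[495.0, -254.0], [584.0, -255.0], [584.0, -237.0], [495.0, -236.0]]
pipe 148 550.9058837890625 176.8699493408203 21.170814514160156 0.10087326565444676
pipe 218 542.1970825195312 -179.79454040527344 32.23447036743164 0.1009034345589126
corridor max z 0.007814967274174522
```

```bash
python3 -m crank '[[-0.6,-0.5,0,0,0,-0.13],[-0.6,-0.9,0,0,0,-0.14],[-0.66,-1,0,0,0,0],[-0.66,-1,0,0,0,0],[-0.66,-1,0,0,0,0],[-0.66,-1,0,0,0,0],[-0.66,-1,0,0,0,0],[-0.66,-1,0,0,0,0],[-0.66,-1,0,0,0,0],[-0.66,-1,0,0,0,0],[0,0,0,0,0,0]]' 0 40
cat > d.py <<'E'
from h import *
import sys
from scipy.spatial.transform import Rotation as R
o=status.get_obs(); M=R.from_rotvec(o['orientation']).as_matrix(); p=o['tcp_pos']
print('t',o['clock'],'tcp',p.round(4),'F',o['contact_force'].round(1),'w',round(o['grip_width'],4)); print('ty',M[:,1].round(3),'tz',M[:,2].round(3))
t=np.array(list(map(float,sys.argv[1:4]))); print('rows of 20mm in tool axes',(M.T@(t-p)/.02).round(2))
E
python3 d.py 0.547 0.02 0.231
```

```text
clock: 1.2
tcp_pos: [0.2821, 0.4577, 0.231]
orientation: [0.05, 3.141, -0.004]
contact_force: [1.3, 0.4, 0.2]
grip_width: -0.0003
gripper_force: 0.0
t 1.2 tcp [0.2821 0.4577 0.231 ] F [1.3 0.4 0.2] w -0.0003
ty [ 0.032  0.999 -0.002] tz [ 0.001 -0.002 -1.   ]
rows of 20mm in tool axes [-13.94 -21.45   0.05]
```

```bash
python3 -m crank '[[-0.63,-0.97,0,0,0,0],[-0.63,-0.97,0,0,0,0],[-0.63,-0.97,0,0,0,0],[-0.63,-0.97,0,0,0,0],[-0.63,-0.97,0,0,0,0],[-0.63,-0.97,0,0,0,0],[-0.63,-0.97,0,0,0,0],[-0.63,-0.97,0,0,0,0],[-0.63,-0.97,0,0,0,0],[-0.63,-0.97,0,0,0,0],[-0.63,-0.97,0,0,0,0],[0,0,0,0,0,0]]' >/dev/null
python3 -m crank '[[-0.63,-0.97,0,0,0,0],[-0.63,-0.97,0,0,0,0],[-0.63,-0.97,0,0,0,0],[-0.63,-0.97,0,0,0,0],[-0.63,-0.97,0,0,0,0],[-0.63,-0.97,0,0,0,0],[-0.63,-0.97,0,0,0,0],[-0.63,-0.97,0,0,0,0],[-0.63,-0.97,0,0,0,0],[-0.63,-0.97,0,0,0,0],[-0.63,-0.97,0,0,0,0],[0,0,0,0,0,0]]' >/dev/null
python3 d.py 0.547 0.02 0.056
```

```text
t 3.6 tcp [0.5466 0.0252 0.2312] F [-0.7 -0.3 -0.9] w 0.0003
ty [ 0.03   1.    -0.001] tz [ 0.001 -0.001 -1.   ]
rows of 20mm in tool axes [-0.02 -0.25  8.76]
```

```bash
python3 -m crank '[[0,-0.25,1,0,0,0],[0,0,1,0,0,0],[0,0,1,0,0,0],[0,0,1,0,0,0],[0,0,1,0,0,0],[0,0,1,0,0,0],[0,0,1,0,0,0],[0,0,1,0,0,0],[0,0,0.75,0,0,0],[0,0,0,0,0,0]]' >/dev/null; python3 d.py 0.548 0.06 0.057
python3 -m crank '[[0,0.7,0,0,0,0],[0,0.7,0,0,0,0],[0,0.3,0,0,0,0],[0,0.3,0,0,0,0],[0,0.3,0,0,0,0],[0,0,0,0,0,0]]'
python3 - <<'E'
from h import *
f=grab('scene'); cv2.imwrite('pics/s1.png',f['image'][80:300,200:480,::-1].repeat(2,0).repeat(2,1))
E
```

```text
t 4.6 tcp [0.5434 0.0239 0.0542] F [-0.4  0.4 -0.7] w -0.0002
ty [0.025 1.    0.   ] tz [-0.004  0.    -1.   ]
rows of 20mm in tool axes [-0.19  1.81 -0.14]
clock: 5.2
tcp_pos: [0.5466, 0.0688, 0.0565]
orientation: [0.041, 3.141, 0.0]
contact_force: [-0.1, 0.2, -0.1]
grip_width: -0.0004
gripper_force: 0.0
```

View pics/s1.png

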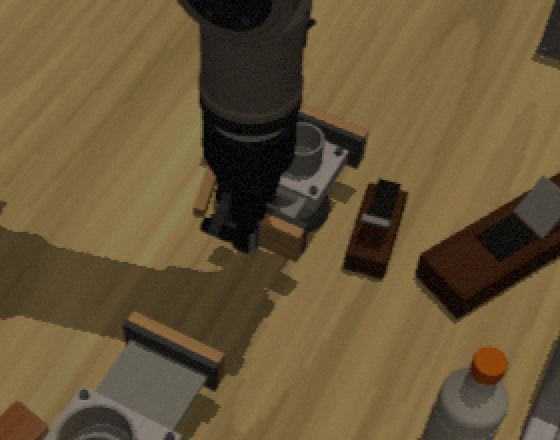

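The crop shows the closed fingers (about 240,235) standing in front of the narrow gate's right board, outer side. Next I push.

```bash
python3 -m crank '[[0,0.3,0,0,0,0],[0,0.3,0,0,0,0],[0,0.3,0,0,0,0],[0,0.3,0,0,0,0],[0,0.3,0,0,0,0],[0,0.3,0,0,0,0],[0,0,0,0,0,0]]' 
python3 -m crank '[[0,0.1,0,0,0,0],[0,0.1,0,0,0,0],[0,0.1,0,0,0,0],[0,0.1,0,0,0,0],[0,0,0,0,0,0]]'
```

```text
clock: 5.95
tcp_pos: [0.5475, 0.1058, 0.0563]
orientation: [0.039, 3.141, 0.002]
contact_force: [0.3, -0.0, 0.3]
grip_width: 0.0001
gripper_force: 0.0
clock: 6.45
tcp_pos: [0.5474, 0.1091, 0.0562]
orientation: [-0.046, -3.141, 0.005]
contact_force: [-0.7, -9.9, 1.5]
grip_width: -0.0002
gripper_force: 4.4
```

```bash
python3 -m crank '[[0,0.1,0,0,0,0],[0,0.1,0,0,0,0],[0,0,0,0,0,0]]'; python3 -m crank '[[0,0.1,0,0,0,0],[0,0.1,0,0,0,0],[0,0,0,0,0,0]]'
```

```text
clock: 6.75
tcp_pos: [0.5474, 0.1092, 0.0562]
orientation: [-0.05, -3.14, 0.01]
contact_force: [-1.3, -17.3, 4.7]
grip_width: 0.0001
gripper_force: 8.8
clock: 7.05
tcp_pos: [0.5473, 0.1093, 0.0562]
orientation: [-0.055, -3.139, 0.016]
contact_force: [-1.6, -26.1, 8.5]
grip_width: -0.0001
gripper_force: 13.2
```

The force rises with no motion at about 0.109, as predicted for the open stop. I'll back off and check.

```bash
python3 -m crank '[[0,-0.6,0,0,0,0],[0,-1,0,0,0,0],[0,-1,0,0,0,0],[0,-1,0,0,0,0],[0,-1,0,0,0,0],[0,0,0,0,0,0]]'
python3 - <<'E'
from h import *
f=grab('scene'); cv2.imwrite('pics/s2.png',f['image'][80:380,180:480,::-1].repeat(2,0).repeat(2,1))
f=grab('top');P=cloud(f);z=P[...,2];v,u=np.mgrid[:480,:640]
m=(v>215)&(v<295)&(u>120)&(u<440)&(z>0.076)&(z<0.089)
n,l,s,c=cv2.connectedComponentsWithStats(m.astype(np.uint8))
for i in range(1,n):
    if s[i,4]>60: q=P[l==i]; print(c[i].round(),s[i,4],q.min(0).round(4),q.max(0).round(4))
E
python3 d.py 0.545 -0.03 0.057
```

```text
clock: 7.65
tcp_pos: [0.5452, 0.0256, 0.0564]
orientation: [0.048, 3.141, -0.001]
contact_force: [0.3, -0.1, 0.2]
grip_width: 0.0006
gripper_force: 0.0
[147. 248.] 521 [0.5083 0.2554 0.0761] [0.5986 0.2761 0.0883]
[217. 244.] 219 [0.5147 0.1293 0.077 ] [0.5944 0.1458 0.0888]
[326. 255.] 486 [ 0.499  -0.0715  0.0761] [ 0.5895 -0.0532  0.0884]
[426. 259.] 483 [ 0.495  -0.2546  0.0761] [ 0.5846 -0.2362  0.0877]
t 7.75 tcp [0.5455 0.029  0.0563] F [-0.5 -0.  -0.7] w 0.0002
ty [0.027 1.    0.001] tz [ 0.     0.001 -1.   ]
rows of 20mm in tool axes [-0.06 -2.95 -0.04]
```

View pics/s2.png

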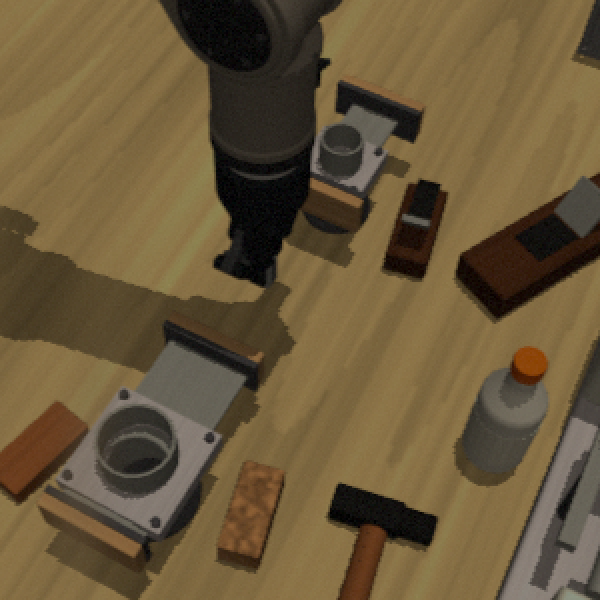

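The narrow slide is open: its left board moved about 42 mm to (400,105) in the crop, and the fingers are clear. Next is the wide board at (215,345).

```bash
python3 -m crank '[[0,-1,0,0,0,0],[0,-1,0,0,0,0],[0,-0.3,0,0,0,0],[0,-0.3,0,0,0,0],[0,-0.3,0,0,0,0],[0,-0.3,0,0,0,0],[0,-0.3,0,0,0,0],[0,-0.3,0,0,0,0],[0,-0.3,0,0,0,0],[0,0,0,0,0,0]]' 
python3 -m crank '[[0,-0.3,0,0,0,0],[0,-0.3,0,0,0,0],[0,-0.3,0,0,0,0],[0,-0.3,0,0,0,0],[0,-0.3,0,0,0,0],[0,0,0,0,0,0]]'
```

```text
clock: 8.75
tcp_pos: [0.5433, -0.0548, 0.0563]
orientation: [0.043, 3.141, -0.0]
contact_force: [0.2, 0.1, -0.4]
grip_width: -0.0001
gripper_force: 0.0
clock: 9.35
tcp_pos: [0.5423, -0.0857, 0.0563]
orientation: [0.045, 3.141, -0.002]
contact_force: [-0.1, 1.5, 0.4]
grip_width: 0.0
gripper_force: 0.0
```

```bash
python3 -m crank '[[0,-0.2,0,0,0,0],[0,-0.2,0,0,0,0],[0,-0.2,0,0,0,0],[0,-0.1,0,0,0,0],[0,-0.1,0,0,0,0],[0,0,0,0,0,0]]' 
python3 -m crank '[[0,-0.1,0,0,0,0],[0,-0.1,0,0,0,0],[0,0,0,0,0,0]]'; python3 -m crank '[[0,-0.1,0,0,0,0],[0,-0.1,0,0,0,0],[0,0,0,0,0,0]]'
```

```text
clock: 9.95
tcp_pos: [0.5419, -0.1004, 0.0563]
orientation: [-0.043, -3.141, 0.001]
contact_force: [-0.4, 1.4, 0.8]
grip_width: -0.0001
gripper_force: 0.7
clock: 10.25
tcp_pos: [0.5418, -0.1016, 0.0563]
orientation: [-0.039, -3.141, -0.004]
contact_force: [-0.3, 7.8, 3.7]
grip_width: -0.0003
gripper_force: 4.2
clock: 10.55
tcp_pos: [0.5417, -0.1017, 0.0563]
orientation: [-0.035, -3.139, -0.011]
contact_force: [-2.1, 17.9, 6.3]
grip_width: 0.0001
gripper_force: 8.9
```

The closed stop is reached: the force rises and there is no motion at y of about -0.1017. I'll retreat, raise the arm and verify.

```bash
python3 -m crank '[[0,0.6,0,0,0,0],[0,1,0,0,0,0],[0,1,0,0,0,0],[0,1,0,0,0,0],[0,1,0,0,0,0],[0,0,-1,0,0,0],[0,0,-1,0,0,0],[0,0,-1,0,0,0],[0,0,-1,0,0,0],[0,0,-1,0,0,0],[0,0,-1,0,0,0],[0,0,0,0,0,0]]'
python3 - <<'E'
from h import *
f=grab('scene'); cv2.imwrite('pics/s3.png',f['image'][80:380,180:480,::-1].repeat(2,0).repeat(2,1))
f=grab('top');P=cloud(f);z=P[...,2];v,u=np.mgrid[:480,:640]
m=(v>215)&(v<310)&(u>120)&(u<500)&(z>0.076)&(z<0.089)
n,l,s,c=cv2.connectedComponentsWithStats(m.astype(np.uint8))
for i in range(1,n):
    if s[i,4]>60: q=P[l==i]; print(c[i].round(),s[i,4],q.min(0).round(4),q.max(0).round(4))
E
```

```text
clock: 11.75
tcp_pos: [0.546, -0.0171, 0.1788]
orientation: [0.044, 3.136, -0.0]
contact_force: [1.0, -0.4, -0.5]
grip_width: 0.0003
gripper_force: 0.0
[147. 248.] 519 [0.5092 0.2549 0.076 ] [0.5983 0.276  0.088 ]
[219. 251.] 507 [0.5052 0.1228 0.0761] [0.5943 0.146  0.088 ]
[359. 256.] 490 [ 0.4979 -0.1326  0.0762] [ 0.5887 -0.1134  0.0884]
[458. 260.] 501 [ 0.494  -0.3159  0.0761] [ 0.5835 -0.2957  0.0889]
```

View pics/s3.png

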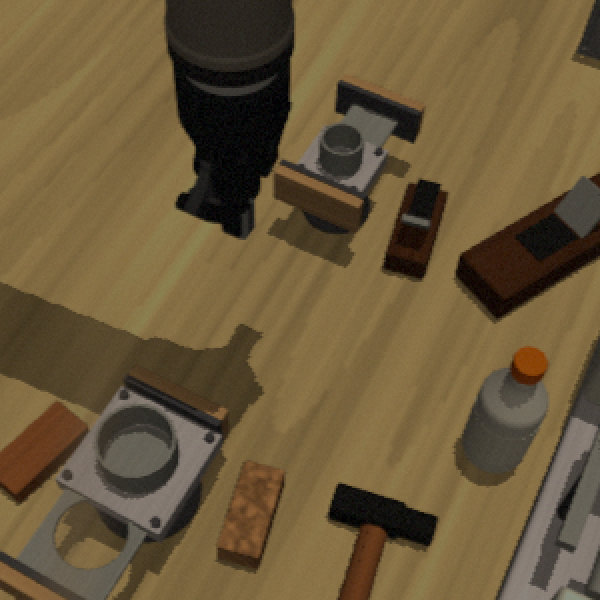

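The crop shows the wide slide shut: its hole is now outside the housing at (100,535) and its left board is against the housing. The narrow gate is open, the loose things are unmoved and the arm is clear. The measured faces match both stops.

```bash
python3 -c "
from bench import r
print(r.hand_in())"
```

```text
the job is handed in; nothing more can be done
None
```

The narrow gate was pushed fully open first, then the wide gate fully shut, each from its outer face until it hit its stop; the final camera check matched both stops and showed nothing else disturbed, and the job was handed in at about 12 s (no verdict was returned).

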